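# Tighten the boring-bar clamp screw with the large T-handle hex key

### The job

Take the larger of the two T-handle hex keys from the rack, seat it fully home in the recessed hex socket of the clamp screw on the steel boring-bar holder, and only then turn it about a quarter turn clockwise (seen from above) to tighten the screw. Let go and leave the key standing upright, still fully seated in the screw; leave the smaller key in the rack.

Things in the scene. Friction and masses are not known exactly. Their poses are not given: they have to be found in the camera images.
- big_key_handle (a point): Centre of the larger key's black handle: 110 (x) x 24 (y) x 28 mm tall, z up; pinch across y. Under it: 14 mm of neck and collar (44 mm wide) on the rack top 95 mm over the bench, then a hex shaft 75 mm down through a 32 mm hole. Foot 103 mm below this point: lift 130 mm to pass the small key. Hex 22 mm across flats, one pair square to x, last 6 mm tapered. 0.4 kg. Keys may swap, 100 mm apart.
- small_key_handle (a point): Centre of the black handle of the smaller T-handle hex key (75 mm long along x, 18 mm wide, 22 mm tall, top 131 mm over the bench, 12 mm hex), in the rack's other hole. A bystander.
- socket (a point): Centre of the socket floor, 22 mm over the bench, amid a fixed steel block 130 x 130 x 70 mm tall. Upward: 24 mm of hex 24 mm across flats, 14 mm flaring to 36, then a 54 mm round counterbore 10 mm deep. One pair of flats is square to this x axis (turns with the screw): the key fits with its x within 10 deg of it plus any multiple of 60; play 10 deg either way. Home: handle centre 103 mm above.
- clamp_screw (a joint): Turn of the clamp screw about its vertical axis, rad; grows clockwise seen from above; within 0.1 of 0 at the start; no stop between -0.5 and 3. Oiled steel; it turns evenly at about 0.1 N m, stays where it is left and does not sink as it turns.
Things that resemble listed ones, but are neither listed nor needed, are in the scene too. What is shaped like the part that bears big_key_handle but turquoise is not meant.

How it is judged:
On the way, in this order (a step that is already met when the one before it is completed fails the run):
1. the large key is fully seated in the socket, the screw not yet turned (horizontal distance between big_key_handle and socket below 0.02 m and z of big_key_handle in the frame of socket below 0.109 m and angle between big_key_handle's own z axis and vertical below 0.2 rad and value of joint clamp_screw below 0.6 rad), for 0.1 s.
2. the screw is turned clockwise with the key still seated (value of joint clamp_screw above 1 rad and horizontal distance between big_key_handle and socket below 0.02 m and z of big_key_handle in the frame of socket below 0.111 m), for 0.1 s.
At the end, for the whole second after the job is handed in: The screw stands between 1.0 and 2.2 rad clockwise; the large key stands in its socket with its handle's centre within 20 mm of the screw's axis and less than 109 mm above the socket floor (within 6 mm of fully home), tilted less than 0.2 rad; the small key is within 30 mm of where it was (value of joint clamp_screw between 1 and 2.2 rad and horizontal distance between big_key_handle and socket below 0.02 m and z of big_key_handle in the frame of socket below 0.109 m and angle between big_key_handle's own z axis and vertical below 0.2 rad and distance of small_key_handle from where it was at the start of the episode below 0.03 m); the robot touches nothing.
It fails at once if the small key is taken from its place in the rack (distance of small_key_handle from where it was at the start of the episode above 0.04 m).
It fails at once if the screw is turned while the large key is not fully seated (value of joint clamp_screw above 0.7 rad and (z of big_key_handle in the frame of socket above 0.113 m or horizontal distance between big_key_handle and socket above 0.03 m)).
It also fails if it takes over 48 s, if anything falls off the work surface, if the arm or the gripper's body presses on something with over 40 N, if the wrist force passes 120 N, or if a joint passes its speed limit or range.

### The arm

A 7-joint arm with a two-finger parallel gripper is mounted at the origin on the work surface. World frame = base frame: x ahead of the robot, y to its left, z up, the work surface at z = 0. Lengths are in m, angles in rad, forces in N, time in s.
With the tool pointing down it reaches from about 0.425 to 0.925 m from the base axis. Payload 6.8 kg.
Tool frame: the origin (TCP) lies midway between the tips of the shut fingers; the grasp point (between the pads) lies 19 mm behind it; z points along the fingers, y is the line along which they close (so a half turn about z gives the same grasp; the last joint's range is limited). The gripper opens to 85 mm and grips with 20 to 120 N. Pads are 22 mm wide; open, the fingers measure 114 mm over their backs; the gripper's body (76 mm by 85 mm) begins 54 mm behind the grasp point. The pads swing forward as they close: fully open they stand 13 mm farther back than shut.
Start: joints at [-1.414, 0.477, 0.022, 1.555, -0.011, 1.109, -0.083], TCP at [0.177, 0.651, 0.231] pointing down, gripper open.
Joint ranges: [-2.96, 2.96], [-0.34, 2.1], [-1.41, 1.46], [0.24, 2.44], [-1.37, 4.51], [0.17, 1.92], [-2.96, 2.96]. Speed limits (rad/s): [2.39, 2.39, 3.14, 3.14, 3.14, 3.14, 3.14].

### API

Orientations are given as a rotation vector (axis times angle).
In Python, from bench import get_obs, grab_frame, camera_params, r gives the robot as it stands.
- The arm moves only by the shell command python3 -m jog 'ROWS' [FORCE]. ROWS is JSON, a list of rows, each an object of numbers: "rx", "ry", "rz": the turn, a rotation vector about the world's x, y, z scaled (see below); "x", "y", "z": the shift along the world's x, y, z scaled (see below); "jaw": the opening, from -1 (shut) to 1 (fully open). In form: [{"rx": .., "ry": .., "rz": .., "x": .., "y": .., "z": .., "jaw": ..}, ...]. A call has 1 to 8 rows; each row shifts and turns the commanded pose from where the row before left it; what a row does not reach is not made up. The controller multiplies each number of a shift by 60 mm and each number of a turn by 10 degrees. A row lasts 1/8 s, in which the tool goes at most 62.5 mm and 10.7 degrees, less where a joint would pass 70% of its speed; a pose out of reach is approached as far as the arm can. A call with a number of a shift or a turn outside -1 to 1 is refused whole. A call with a gripper value outside its range is refused whole. The fingers move at their own pace and stop on an object; FORCE is the grip in N (left out, the last holds). Time passes only in rows, so rows that do not move let the fingers close. It gives the time, the measured TCP pose, the force, the opening and the grip force at its end, in the units of the state.
- get_obs(): the state, without advancing time (a new reading comes with each control period).
- grab_frame(name): name is "scene" or "top" or "wrist"; returns the picture (480x640x3 uint8, red, green, blue); there is no depth.
- camera_params(name): a dict with "fx", "fy", "cx", "cy" (pixels), "R" (3x3) and "t" (3): a world point X has camera coordinates R X + t. Camera axes: x right, y down, z forward; pixel columns grow to the right and rows downward; lengths in m; the calibration is good to about 2 mm. A picture is of the moment at which its call begins: read the wrist's pose just before it. camera_params takes no time and is no camera call; for the wrist camera it gives the pose at the moment of the call.
- r.hand_in(): hands the job in; it is judged then, once.
The state is a dict: "clock": time; "joints": joint angles; "qvel": joint speeds; "tau": joint torques, N m; "tcp_pos": TCP position; "orientation": TCP orientation; "contact_force": force on the tool from outside, world axes, zero at the start; "moment": the same for the moment, N m; "grip_width": finger opening in m; "gripper_force": force on a finger pad.
Only numpy, scipy, OpenCV 4.12 (cv2) and the standard library are available. Lean on these libraries where they do the work, as an engineer would, in place of code of your own. Each camera call takes 0.05 s, during which the arm holds its last target. There are 200 camera calls.

## Working session

There is one attempt and no reset: what is moved stays moved. The work goes in short steps, Python scripts to look and compute and a shell command to move; the robot and the scene stay as the last step left them, time stands still between calls to the robot, and variables do not carry over. Pictures are saved under pics/ and viewed, at most 10 in all, crops included, and the job is handed in when it is done.

```bash
mkdir -p pics; python3 - <<'E'
from bench import get_obs, grab_frame, camera_params, r
import cv2,numpy as np
o=get_obs();print(o['clock'],o['tcp_pos'],o['orientation'],o['grip_width'])
for n in ['scene','top','wrist']:
    p=camera_params(n);print(n,p)
    cv2.imwrite(f'pics/{n}0.png',cv2.cvtColor(grab_frame(n),cv2.COLOR_RGB2BGR))
E
```

```text
0.0 [0.17651452 0.65090863 0.23033137] [-4.14684999e-01 -3.11399819e+00  2.83730086e-03] 0.08556323862800852
scene {'fx': 470.5493970434421, 'fy': 470.5493970434421, 'cx': 324.19894801690845, 'cy': 242.29969012162658, 'R': array([[-0.79617818,  0.60488084,  0.01481435],
       [ 0.43287254,  0.58653652, -0.68454093],
       [-0.42275485, -0.53860383, -0.72882388]]), 't': array([ 0.40198004, -0.14766253,  1.06117393])}
top {'fx': 457.7451460933903, 'fy': 457.7451460933903, 'cx': 316.92761448574, 'cy': 237.81190843033866, 'R': array([[ 0.00842932, -0.99996199,  0.00222871],
       [-0.9905782 , -0.00865484, -0.13667451],
       [ 0.13668861, -0.00105564, -0.9906135 ]]), 't': array([-0.02923438,  0.53914323,  0.71797795])}
wrist {'fx': 337.1630049191489, 'fy': 337.1630049191489, 'cx': 320.5060836123944, 'cy': 240.0485195313859, 'R': array([[ 0.26211728,  0.96503413, -0.00191361],
       [ 0.92323833, -0.25018668,  0.29161208],
       [ 0.28093685, -0.07820328, -0.95653475]]), 't': array([-0.67460117, -0.03600121,  0.37966054])}
```

View pics/scene0.png

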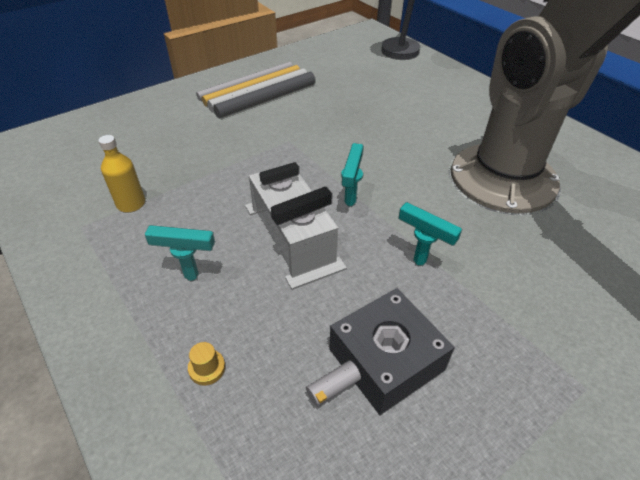

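View pics/top0.png

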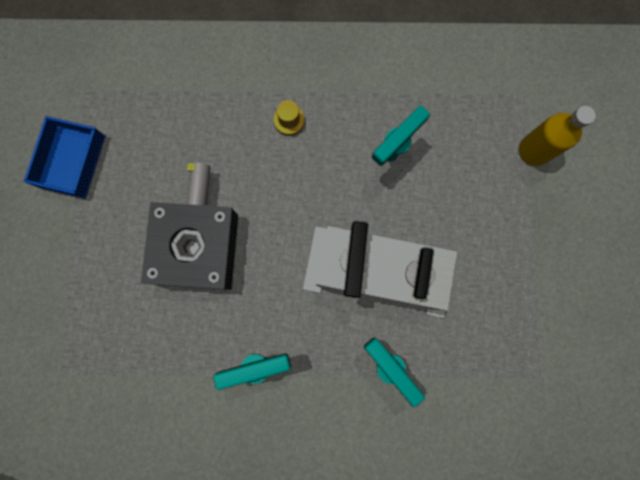

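The top view shows the big key's handle at about (356,259), the small key at (424,273), the block's socket at (187,245) and turquoise decoys around them. In the scene view the big key is at (302,205), the small one at (280,173) and the socket at (391,340).

```bash
cat > h.py <<'E'
import cv2,numpy as np
from bench import get_obs, grab_frame, camera_params
def ray(p,uv):
    d=p['R'].T@np.array([(uv[0]-p['cx'])/p['fx'],(uv[1]-p['cy'])/p['fy'],1.]);c=-p['R'].T@p['t'];return c,d/np.linalg.norm(d)
def tri(*pu):
    A=np.zeros((3,3));b=np.zeros(3);L=[ray(*x) for x in pu]
    for c,d in L:
        M=np.eye(3)-np.outer(d,d);A+=M;b+=M@c
    X=np.linalg.solve(A,b);return X,[np.linalg.norm((np.eye(3)-np.outer(d,d))@(X-c)) for c,d in L]
def atz(p,uv,z):
    c,d=ray(p,uv);return c+d*(z-c[2])/d[2]
def proj(p,X):
    x=p['R']@np.asarray(X)+p['t'];return p['fx']*x[0]/x[2]+p['cx'],p['fy']*x[1]/x[2]+p['cy']
def blob(img,roi,thr):
    x0,y0,x1,y1=roi;m=(img[y0:y1,x0:x1].max(2)<thr).astype(np.uint8)
    n,l,s,c=cv2.connectedComponentsWithStats(m);k=1+np.argmax(s[1:,4]);
    ys,xs=np.nonzero(l==k);return cv2.minAreaRect(np.c_[xs+x0,ys+y0].astype(np.float32)),s[k,4]
E
python3 - <<'E'
from h import *
t=cv2.imread('pics/top0.png');s=cv2.imread('pics/scene0.png')
P=camera_params('top');S=camera_params('scene')
for nm,rt,rs in [('big',(335,210,375,305),(265,180,340,225)),('small',(408,240,440,305),(255,155,303,186))]:
    a,na=blob(t,rt,45);b,nb=blob(s,rs,45);print(nm,a,na,b,nb)
    X,e=tri((P,a[0]),(S,b[0]));print(X,e)
    ea=cv2.boxPoints(a);
    q=[atz(P,u,.137 if nm=='big' else .131) for u in ea];print(np.round(q,3).tolist())
print('socket',tri((P,(187,245)),(S,(391,339))))
print(atz(P,(187,245),.07),atz(S,(391,339),.07))
c=[cv2.resize(t[215:275,150:230],(800,600),interpolation=cv2.INTER_CUBIC)]
cv2.imwrite('pics/c1.png',c[0])
E
```

```text
big ((355.2396240234375, 259.09710693359375), (17.329389572143555, 75.21239471435547), 6.115502834320068) 1170 ((301.137939453125, 205.34481811523438), (17.826751708984375, 62.76502227783203), 68.19859313964844) 1011
[ 0.49651657 -0.08009889  0.12214077] [np.float64(0.0005097022929063616), np.float64(0.0005097022929064263)]
[[0.444, -0.061, 0.137], [0.551, -0.073, 0.137], [0.548, -0.097, 0.137], [0.442, -0.085, 0.137]]
small ((423.1799621582031, 273.239990234375), (12.869343757629395, 49.92174530029297), 8.130102157592773) 617 ((279.45965576171875, 175.1663055419922), (8.210556983947754, 37.62895584106445), 74.57783508300781) 231
[ 0.47662411 -0.17958912  0.11420132] [np.float64(0.001432733961248774), np.float64(0.0014327339612486658)]
[[0.443, -0.162, 0.131], [0.513, -0.173, 0.131], [0.511, -0.192, 0.131], [0.44, -0.18, 0.131]]
socket (array([0.52188901, 0.18274396, 0.06165967]), [np.float64(0.00104848123962315), np.float64(0.0010484812396231312)])
[0.52163379 0.17962034 0.07      ] [0.52537131 0.18661264 0.07      ]
```

View pics/c1.png

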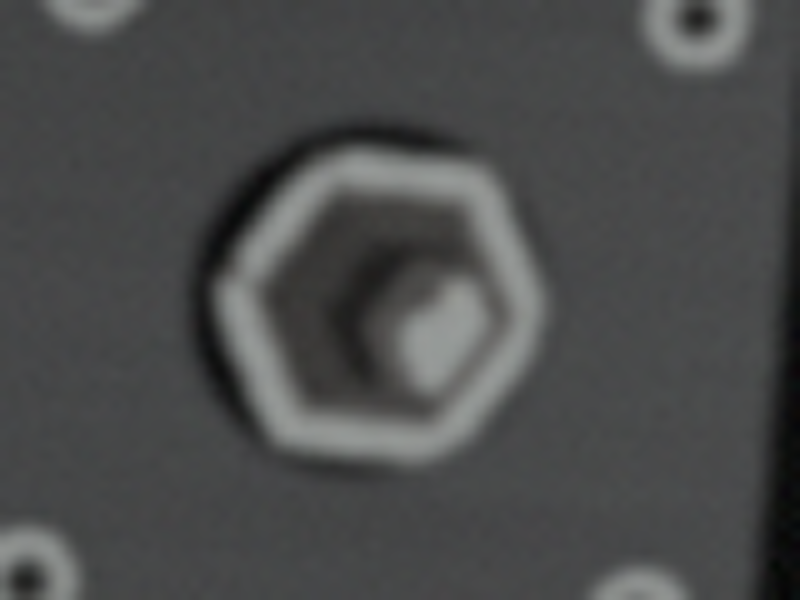

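The crop shows the hex with one pair of flats nearly square to world x (yaw about -7°), and the handle's yaw is about -6.4°, so the two match. Next I move over the socket for a close look on the way to the rack.

```bash
R='[{"x":0.55,"y":-0.75,"z":0.1,"rz":0.1},{"x":0.55,"y":-0.75,"z":0.1,"rz":0.1},{"x":0.55,"y":-0.75,"z":0.1,"rz":0.1},{"x":0.55,"y":-0.75,"z":0.1,"rz":0.1},{"x":0.55,"y":-0.75,"z":0.1,"rz":0.1},{"x":0.55,"y":-0.75,"z":0.1,"rz":0.1},{"x":0.55,"y":-0.75,"z":0.1,"rz":0.1},{"x":0.55,"y":-0.75,"z":0.1,"rz":0.1}]'; python3 -m jog '[{"x":0.55,"y":-0.75,"z":0.1,"rz":0.1},{"x":0.55,"y":-0.75,"z":0.1,"rz":0.1},{"x":0.55,"y":-0.75,"z":0.1,"rz":0.1},{"x":0.55,"y":-0.75,"z":0.1,"rz":0.1},{"x":0.55,"y":-0.75,"z":0.1,"rz":0.1},{"x":0.55,"y":-0.75,"z":0.1,"rz":0.1},{"x":0.55,"y":-0.75,"z":0.1,"rz":0.1},{"x":0.55,"y":-0.75,"z":0.1,"rz":0.1}]'; python3 -m jog '[{"x":0.5,"y":-0.7,"rz":0.1},{"x":0.5,"y":-0.7},{},{}]'
```

```text
validation failed for argument at $[0]...
validation failed for argument at $[0]...
```

```bash
python3 - <<'E'
from h import *
from scipy.spatial.transform import Rotation as Ro
o=get_obs();print(o['clock'],o['tcp_pos'],Ro.from_rotvec(o['orientation']).as_matrix().round(3).tolist())
W=camera_params('wrist');f=cv2.cvtColor(grab_frame('wrist'),cv2.COLOR_RGB2BGR)
np.savez('w1.npz',**W);cv2.imwrite('pics/w1.png',f);print(proj(W,[.523,.183,.07]))
E
```

```text
0.15 [0.17656916 0.65101825 0.23053106] [[-0.965, 0.262, -0.0], [0.262, 0.965, -0.001], [-0.0, -0.001, -1.0]]
(np.float64(47.07652732475964), np.float64(559.1379246142656))
```

View pics/w1.png

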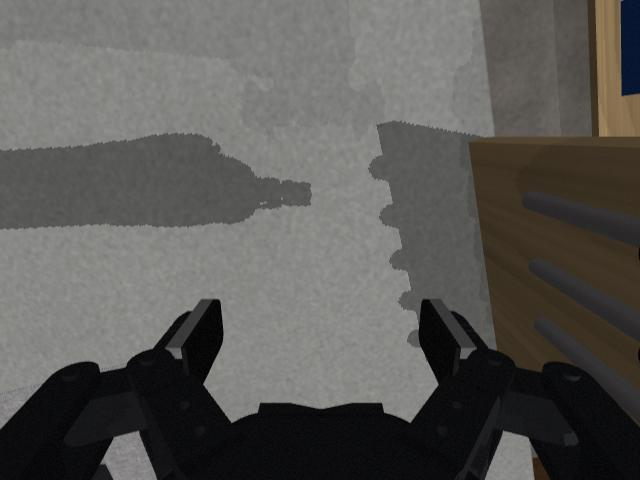

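The move was refused: every row needs all seven keys. The wrist picture only shows the empty bench under the start pose.

```bash
python3 -m jog '[{"x":0.55,"y":-0.75,"z":0.1,"rx":0,"ry":0,"rz":0.1,"jaw":1},{"x":0.55,"y":-0.75,"z":0.1,"rx":0,"ry":0,"rz":0.1,"jaw":1},{"x":0.55,"y":-0.75,"z":0.1,"rx":0,"ry":0,"rz":0.1,"jaw":1},{"x":0.55,"y":-0.75,"z":0.1,"rx":0,"ry":0,"rz":0.1,"jaw":1},{"x":0.55,"y":-0.75,"z":0.1,"rx":0,"ry":0,"rz":0.1,"jaw":1},{"x":0.55,"y":-0.75,"z":0.1,"rx":0,"ry":0,"rz":0.1,"jaw":1},{"x":0.55,"y":-0.75,"z":0.1,"rx":0,"ry":0,"rz":0.1,"jaw":1},{"x":0.55,"y":-0.75,"z":0.1,"rx":0,"ry":0,"rz":0.1,"jaw":1}]'; python3 -m jog '[{"x":0.5,"y":-0.7,"z":0,"rx":0,"ry":0,"rz":0.1,"jaw":1},{"x":0.5,"y":-0.7,"z":0,"rx":0,"ry":0,"rz":0,"jaw":1},{"x":0,"y":0,"z":0,"rx":0,"ry":0,"rz":0,"jaw":1},{"x":0,"y":0,"z":0,"rx":0,"ry":0,"rz":0,"jaw":1}]'
python3 - <<'E'
from h import *
from scipy.spatial.transform import Rotation as Ro
o=get_obs();print(o['clock'],o['tcp_pos'],Ro.from_rotvec(o['orientation']).as_matrix().round(3).tolist())
W=camera_params('wrist');f=cv2.cvtColor(grab_frame('wrist'),cv2.COLOR_RGB2BGR)
np.savez('w1.npz',**W);cv2.imwrite('pics/w1.png',f);print(proj(W,[.523,.183,.07]))
E
```

```text
clock: 1.2
tcp_pos: [0.4414, 0.2898, 0.2796]
orientation: [0.195, 3.135, 0.0]
contact_force: [0.8, 0.2, -0.0]
grip_width: 0.0854
gripper_force: 0.0
clock: 1.7
tcp_pos: [0.5003, 0.2078, 0.2791]
orientation: [-0.169, -3.136, -0.0]
contact_force: [-0.2, 0.1, 0.1]
grip_width: 0.0854
gripper_force: 0.0
1.7 [0.50027909 0.20783759 0.27912588] [[-0.994, 0.108, -0.001], [0.108, 0.994, 0.0], [0.001, 0.0, -1.0]]
(np.float64(299.19578985522116), np.float64(235.0009658730448))
```

View pics/w1.png

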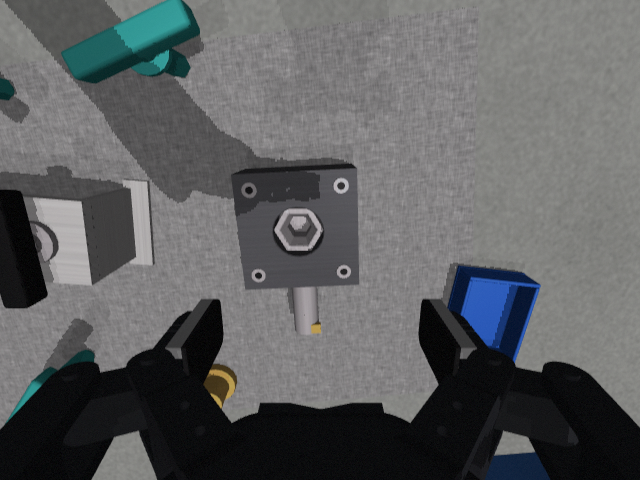

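The wrist view shows the hex rim centred at about (298,231), with its flats roughly aligned to the block. I refine the centre and the hex yaw from the three views.

```bash
python3 - <<'E'
from h import *
W=dict(np.load('w1.npz'));cams={'w1':(W,(298,231)),'top0':(camera_params('top'),(187,245)),'scene0':(camera_params('scene'),(391,339))}
obs=[]
for n,(P,c) in cams.items():
    g=cv2.cvtColor(cv2.imread(f'pics/{n}.png'),cv2.COLOR_BGR2GRAY).astype(float);r=32
    g=g[c[1]-r:c[1]+r,c[0]-r:c[0]+r]
    m=(g>115).astype(np.uint8);N,l,s,_=cv2.connectedComponentsWithStats(m)
    # component nearest centre & large
    best=max(range(1,N),key=lambda k:s[k,4]-5*np.hypot(*(np.array([s[k,0]+s[k,2]/2,s[k,1]+s[k,3]/2])-r)))
    pts=np.argwhere(l==best)[:,::-1]+np.array([c[0]-r,c[1]-r]);h=cv2.convexHull(pts.astype(np.float32))
    e=cv2.fitEllipse(h);mo=cv2.moments(h);u=(mo['m10']/mo['m00'],mo['m01']/mo['m00'])
    X=np.array([atz(P,q,.06) for q in h[:,0]])[:,:2].astype(np.float32);cen=atz(P,u,.06)
    d=X-cen[:2];rad=np.hypot(*d.T);th=np.degrees(np.arctan2(*d.T[::-1]))
    H=cv2.convexHull(X);a=cv2.contourArea(H)
    # hex support widths: flats directions have minimal width
    A=np.radians(np.arange(0,60,1));w=[np.mean([np.ptp(X@np.array([np.cos(t+k),np.sin(t+k)])) for k in np.radians([0,60,120])]) for t in A]
    print(n,s[best].tolist(),u,e[0],cen.round(4),'flat dir deg mod60',np.argmin(w),min(w).round(4),max(w).round(4))
    obs.append((P,u))
print(tri(*obs));print(tri(*obs[:2]))
b=[(159,212),(220,216),(152,272),(213,277)];print('bolts top',atz(obs[1][0],np.mean(b,0),.07))
b=[(249,190),(341,186),(344,271),(258,275)];q=np.array([atz(W,x,.07) for x in b]);print('bolts wrist',q.mean(0),q.round(3).tolist())
E
```

```text
w1 [9, 10, 47, 42, 638] (298.0642436367678, 229.2849838835167) (297.5903625488281, 229.2333984375) [0.5191 0.1816 0.06  ] flat dir deg mod60 54 0.0475 0.0516
top0 [17, 17, 32, 31, 354] (187.91868233126007, 245.19603777931349) (187.8433074951172, 245.1691436767578) [0.5225 0.181  0.06  ] flat dir deg mod60 53 0.0473 0.0506
scene0 [14, 19, 36, 27, 579] (390.38823256891357, 338.9833217512161) (390.4555358886719, 338.699951171875) [0.5209 0.1822 0.06  ] flat dir deg mod60 53 0.047 0.0507
(array([0.52084829, 0.18151539, 0.05865537]), [np.float64(0.001342494863647723), np.float64(0.0018372086320870271), np.float64(0.000602654846144782)])
(array([0.52168257, 0.18165775, 0.05556474]), [np.float64(0.0014578562382706003), np.float64(0.0014578562382705656)])
bolts top [0.52280781 0.18124809 0.07      ]
bolts wrist [0.51964852 0.1821622  0.07      ] [[0.469, 0.137, 0.07], [0.475, 0.233, 0.07], [0.57, 0.228, 0.07], [0.564, 0.131, 0.07]]
```

Socket at (0.521, 0.1816), flats at yaw -6.7°. The tool's yaw already suits the handle, so I move over the key and refine its position with the wrist camera.

```bash
python3 -m jog '[{"x":0,"y":-0.8,"z":0,"rx":0,"ry":0,"rz":0,"jaw":1},{"x":0,"y":-0.8,"z":0,"rx":0,"ry":0,"rz":0,"jaw":1},{"x":0,"y":-0.8,"z":0,"rx":0,"ry":0,"rz":0,"jaw":1},{"x":0,"y":-0.8,"z":0,"rx":0,"ry":0,"rz":0,"jaw":1},{"x":0,"y":-0.8,"z":0,"rx":0,"ry":0,"rz":0,"jaw":1},{"x":-0.07,"y":-0.8,"z":0,"rx":0,"ry":0,"rz":0,"jaw":1},{"x":0,"y":0,"z":0,"rx":0,"ry":0,"rz":0,"jaw":1},{"x":0,"y":0,"z":0,"rx":0,"ry":0,"rz":0,"jaw":1}]'
python3 - <<'E'
from h import *
o=get_obs();print(o['clock'],o['tcp_pos'])
W=camera_params('wrist');f=cv2.cvtColor(grab_frame('wrist'),cv2.COLOR_RGB2BGR)
np.savez('w2.npz',**W);u=proj(W,[.4965,-.080,.123]);v=proj(W,[.476,-.179,.12]);print(u,v)
cv2.imwrite('pics/w2.png',f)
E
```

```text
clock: 2.75
tcp_pos: [0.4966, -0.0787, 0.2792]
orientation: [-0.166, -3.137, -0.001]
contact_force: [-0.0, -0.3, 0.7]
grip_width: 0.0854
gripper_force: 0.0
2.75 [ 0.49659562 -0.07871258  0.27922801]
(np.float64(318.0711716783393), np.float64(224.38142719547812)) (np.float64(207.6754488475632), np.float64(213.02309631555892))
```

View pics/w2.png

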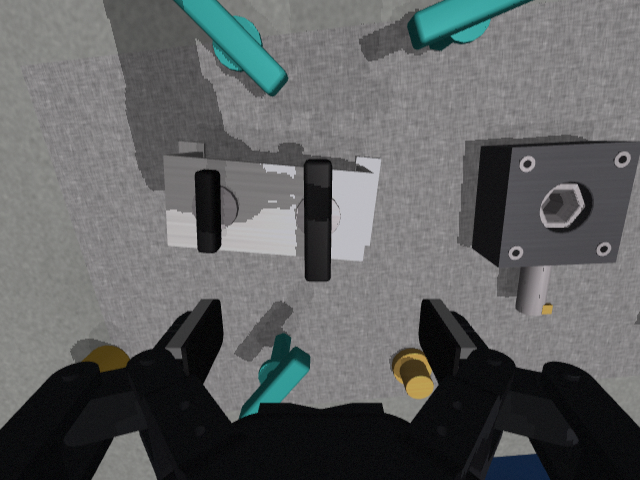

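The big handle is centred at (318,220), upright in the image and matching the prediction; the small key is at (208,211), clear of the left finger. I descend and grip.

```bash
python3 -m jog '[{"x":0,"y":0,"z":-0.7,"rx":0,"ry":0,"rz":0,"jaw":1},{"x":0,"y":-0.02,"z":-0.7,"rx":0,"ry":0,"rz":0,"jaw":1},{"x":0,"y":0,"z":-0.7,"rx":0,"ry":0,"rz":0,"jaw":1},{"x":0,"y":0,"z":-0.7,"rx":0,"ry":0,"rz":0,"jaw":1},{"x":0,"y":0,"z":0,"rx":0,"ry":0,"rz":0,"jaw":1},{"x":0,"y":0,"z":0,"rx":0,"ry":0,"rz":0,"jaw":-1},{"x":0,"y":0,"z":0,"rx":0,"ry":0,"rz":0,"jaw":-1},{"x":0,"y":0,"z":0,"rx":0,"ry":0,"rz":0,"jaw":-1}]' 80;  python3 -m jog '[{"x":0,"y":0,"z":0,"rx":0,"ry":0,"rz":0,"jaw":-1},{"x":0,"y":0,"z":0,"rx":0,"ry":0,"rz":0,"jaw":-1},{"x":0,"y":0,"z":0,"rx":0,"ry":0,"rz":0,"jaw":-1},{"x":0,"y":0,"z":0,"rx":0,"ry":0,"rz":0,"jaw":-1}]'
```

```text
clock: 3.8
tcp_pos: [0.4974, -0.0816, 0.1126]
orientation: [0.169, 3.135, 0.001]
contact_force: [-0.2, 0.1, -0.5]
grip_width: 0.0324
gripper_force: 0.0
clock: 4.3
tcp_pos: [0.4972, -0.0816, 0.1125]
orientation: [0.169, 3.135, 0.001]
contact_force: [-1.6, 1.1, 7.7]
grip_width: 0.0226
gripper_force: 78.6
```

Gripped at about 24 mm with 79 N. Lift straight up.

```bash
python3 -m jog '[{"x":0,"y":0,"z":0.3,"rx":0,"ry":0,"rz":0,"jaw":-1},{"x":0,"y":0,"z":0.4,"rx":0,"ry":0,"rz":0,"jaw":-1},{"x":0,"y":0,"z":0.4,"rx":0,"ry":0,"rz":0,"jaw":-1},{"x":0,"y":0,"z":0.4,"rx":0,"ry":0,"rz":0,"jaw":-1},{"x":0,"y":0,"z":0.4,"rx":0,"ry":0,"rz":0,"jaw":-1},{"x":0,"y":0,"z":0.4,"rx":0,"ry":0,"rz":0,"jaw":-1},{"x":0,"y":0,"z":0,"rx":0,"ry":0,"rz":0,"jaw":-1},{"x":0,"y":0,"z":0,"rx":0,"ry":0,"rz":0,"jaw":-1}]'
python3 - <<'E'
from h import *
o=get_obs();print(o['clock'],o['tcp_pos'],o['contact_force'],o['moment'])
for n in ('scene','top'): cv2.imwrite(f'pics/{n}1.png',cv2.cvtColor(grab_frame(n),cv2.COLOR_RGB2BGR))
s=cv2.imread('pics/scene1.png')[60:340,170:470];cv2.imwrite('pics/s1c.png',cv2.resize(s,(600,560)))
E
```

```text
clock: 5.3
tcp_pos: [0.4955, -0.0816, 0.2481]
orientation: [-0.169, -3.135, -0.0]
contact_force: [-0.6, -0.5, -4.6]
grip_width: 0.0226
gripper_force: 79.8
5.3 [ 0.49547264 -0.08155284  0.24814969] [-0.59725568 -0.48906372 -4.62992792] [-0.02576469  0.0288876  -0.05712346]
```

View pics/s1c.png

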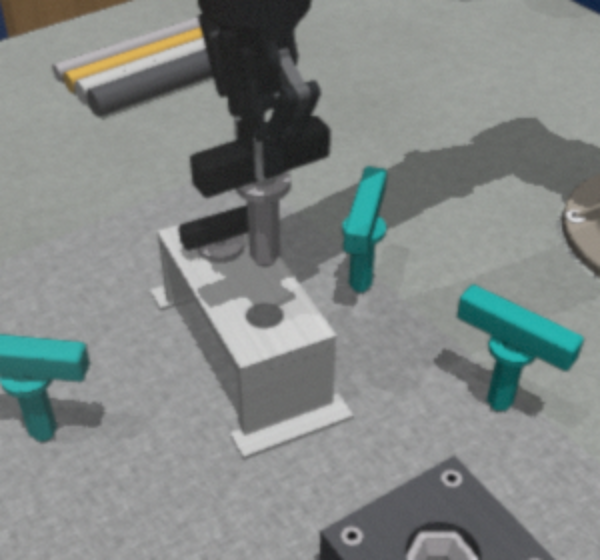

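The key hangs upright and free of the rack; its shaft in full-frame pixels is about (302,172), foot about (302,191). Check the shaft axis against the tool.

```bash
python3 - <<'E'
from h import *
S=camera_params('scene');T=camera_params('top')
for z in (.156,.18,.2,.22,.258): print(z,proj(S,[.495,-.0816,z]),proj(S,[.500,-.0816,z]))
g=cv2.imread('pics/scene1.png')
for y in (168,174,180,186): print(y,g[y,285:320].mean(1).astype(int).tolist())
a,n=blob(cv2.imread('pics/top1.png'),(300,190,420,330),40);print(a,n)
E
```

```text
0.156 (np.float64(300.6310454520329), np.float64(189.3346318317927)) (np.float64(298.1657894638397), np.float64(190.4967154528159))
0.18 (np.float64(300.3107209765992), np.float64(178.01330721854418)) (np.float64(297.7880283388317), np.float64(179.17066487767147))
0.2 (np.float64(300.03237176166687), np.float64(168.17552690586336)) (np.float64(297.4597309292019), np.float64(169.32763758078752))
0.22 (np.float64(299.7429899272837), np.float64(157.94781739414526)) (np.float64(297.11838365546527), np.float64(159.09334868738412))
0.258 (np.float64(299.1603284376065), np.float64(137.35463650984687)) (np.float64(296.43097532667343), np.float64(138.48344210288258))
168 [37, 38, 39, 36, 38, 37, 35, 37, 47, 63, 73, 71, 76, 83, 84, 84, 83, 84, 85, 84, 80, 74, 71, 74, 98, 133, 139, 128, 110, 105, 100, 100, 102, 100, 95]
174 [32, 39, 33, 30, 36, 33, 38, 37, 42, 55, 67, 71, 73, 84, 87, 83, 83, 83, 83, 82, 80, 74, 71, 69, 79, 91, 97, 100, 102, 99, 99, 99, 96, 96, 96]
180 [102, 106, 105, 102, 106, 107, 110, 116, 113, 96, 74, 73, 85, 93, 100, 99, 99, 99, 94, 84, 79, 75, 72, 73, 79, 93, 99, 98, 94, 93, 95, 98, 99, 102, 100]
186 [116, 107, 102, 91, 78, 89, 107, 123, 127, 111, 81, 75, 79, 91, 98, 99, 97, 101, 99, 94, 82, 75, 74, 69, 77, 88, 96, 99, 103, 102, 104, 101, 98, 99, 96]
((323.2000427246094, 240.40000915527344), (26.563133239746094, 12.649110794067383), 18.434947967529297) 192
```

The shaft axis agrees with the TCP within 1–3 mm, well inside the flare. Carry it above the socket.

```bash
python3 -m jog '[{"x":0.09,"y":0.5,"z":0,"rx":0,"ry":0,"rz":0,"jaw":-1},{"x":0.09,"y":0.8,"z":0,"rx":0,"ry":0,"rz":0,"jaw":-1},{"x":0.09,"y":0.8,"z":0,"rx":0,"ry":0,"rz":0,"jaw":-1},{"x":0.09,"y":0.8,"z":0,"rx":0,"ry":0,"rz":0,"jaw":-1},{"x":0.09,"y":0.8,"z":0,"rx":0,"ry":0,"rz":0,"jaw":-1},{"x":0,"y":0.68,"z":0,"rx":0,"ry":0,"rz":0,"jaw":-1},{"x":0,"y":0,"z":-0.5,"rx":0,"ry":0,"rz":0,"jaw":-1},{"x":0,"y":0,"z":-0.5,"rx":0,"ry":0,"rz":0,"jaw":-1}]'; python3 -m jog '[{"x":0,"y":0,"z":0,"rx":0,"ry":0,"rz":0,"jaw":-1},{"x":0,"y":0,"z":0,"rx":0,"ry":0,"rz":0,"jaw":-1}]'
python3 - <<'E'
from h import *
o=get_obs();t=o['tcp_pos'];print(o['clock'],t)
S=camera_params('scene');cv2.imwrite('pics/scene2.png',cv2.cvtColor(grab_frame('scene'),cv2.COLOR_RGB2BGR))
for z in (.095,.11,.13): print(z,proj(S,[.521,.1816,z]))
s=cv2.imread('pics/scene2.png')[200:400,290:490];cv2.imwrite('pics/s2c.png',cv2.resize(s,(600,600),interpolation=cv2.INTER_CUBIC))
E
```

```text
clock: 6.4
tcp_pos: [0.5229, 0.1817, 0.1875]
orientation: [-0.167, -3.136, 0.001]
contact_force: [0.2, 0.1, -3.9]
grip_width: 0.0226
gripper_force: 79.8
clock: 6.65
tcp_pos: [0.5239, 0.181, 0.1898]
orientation: [0.17, 3.137, 0.0]
contact_force: [-0.7, 0.0, -4.8]
grip_width: 0.0226
gripper_force: 79.6
6.65 [0.52393089 0.18102804 0.1897968 ]
0.095 (np.float64(392.92703577402074), np.float64(325.6377172511613))
0.11 (np.float64(394.2181428002146), np.float64(319.7237762842853))
0.13 (np.float64(396.0073478376013), np.float64(311.52828764231356))
```

View pics/s2c.png

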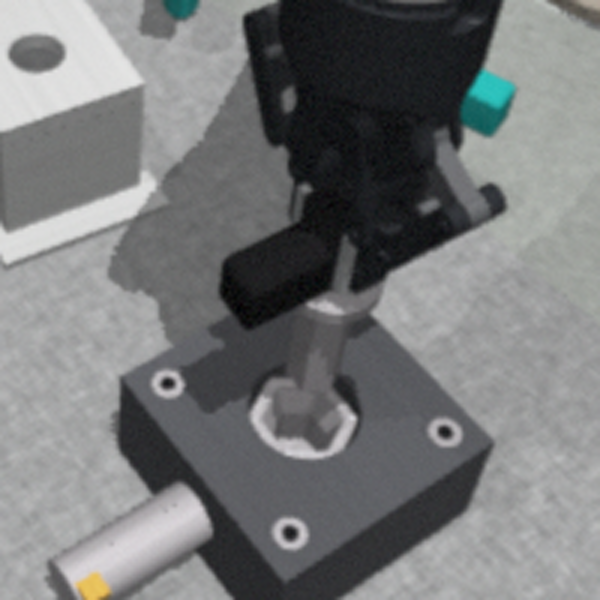

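The key's foot hangs over the hex, its shaft about 1.5 px (2 mm) off the predicted axis, well within the flare. I lower it gently and watch the force.

```bash
python3 -m jog '[{"x":0.02,"y":-0.01,"z":-0.3,"rx":0,"ry":0,"rz":0,"jaw":-1},{"x":0,"y":0,"z":-0.3,"rx":0,"ry":0,"rz":0,"jaw":-1},{"x":0,"y":0,"z":-0.15,"rx":0,"ry":0,"rz":0,"jaw":-1},{"x":0,"y":0,"z":0,"rx":0,"ry":0,"rz":0,"jaw":-1}]'; python3 -m jog '[{"x":0,"y":0,"z":-0.05,"rx":0,"ry":0,"rz":0,"jaw":-1},{"x":0,"y":0,"z":-0.05,"rx":0,"ry":0,"rz":0,"jaw":-1},{"x":0,"y":0,"z":-0.05,"rx":0,"ry":0,"rz":0,"jaw":-1}]';python3 -c "
from h import *
o=get_obs();print(o['tcp_pos'],o['contact_force'],o['moment'])"
```

```text
clock: 7.2
tcp_pos: [0.5243, 0.1802, 0.1436]
orientation: [-0.169, -3.136, 0.001]
contact_force: [-0.2, 0.4, -4.3]
grip_width: 0.0224
gripper_force: 79.7
clock: 7.58
tcp_pos: [0.5248, 0.1806, 0.1354]
orientation: [0.169, 3.137, 0.001]
contact_force: [-0.2, 0.6, -4.3]
grip_width: 0.0228
gripper_force: 79.7
[0.52481476 0.18060507 0.1354231 ] [-0.2084959   0.58462717 -4.31199393] [-0.03354135  0.00828014  0.00977613]
```

Foot is at about z 0.043, just entering the hex, with no contact. Continue.

```bash
python3 -m jog '[{"x":0,"y":0,"z":-0.06,"rx":0,"ry":0,"rz":0,"jaw":-1},{"x":0,"y":0,"z":-0.06,"rx":0,"ry":0,"rz":0,"jaw":-1},{"x":0,"y":0,"z":-0.06,"rx":0,"ry":0,"rz":0,"jaw":-1},{"x":0,"y":0,"z":0,"rx":0,"ry":0,"rz":0,"jaw":-1}]';python3 -c "
from h import *
o=get_obs();print(o['tcp_pos'],o['contact_force'],o['moment'])"
```

```text
clock: 8.07
tcp_pos: [0.5244, 0.1804, 0.1241]
orientation: [-0.169, -3.136, 0.001]
contact_force: [-1.2, -0.9, -5.6]
grip_width: 0.0223
gripper_force: 80.0
[0.52442857 0.18037075 0.12410296] [-1.19716511 -0.92337631 -5.61533319] [-0.01568387  0.27519679 -0.01216294]
```

```bash
python3 -m jog '[{"x":0,"y":0,"z":-0.06,"rx":0,"ry":0,"rz":0,"jaw":-1},{"x":0,"y":0,"z":-0.06,"rx":0,"ry":0,"rz":0,"jaw":-1},{"x":0,"y":0,"z":-0.04,"rx":0,"ry":0,"rz":0,"jaw":-1},{"x":0,"y":0,"z":0,"rx":0,"ry":0,"rz":0,"jaw":-1}]';python3 -c "
from h import *
o=get_obs();print(o['tcp_pos'],o['contact_force'],o['moment'])"
```

```text
clock: 8.57
tcp_pos: [0.5245, 0.1805, 0.1147]
orientation: [-0.169, -3.137, 0.0]
contact_force: [-1.5, -0.1, -5.1]
grip_width: 0.0226
gripper_force: 79.8
[0.52447004 0.18048348 0.11471374] [-1.49236409 -0.13125241 -5.13071523] [0.01351207 0.41676991 0.03472776]
```

```bash
python3 -m jog '[{"x":0,"y":0,"z":-0.03,"rx":0,"ry":0,"rz":0,"jaw":-1},{"x":0,"y":0,"z":-0.03,"rx":0,"ry":0,"rz":0,"jaw":-1},{"x":0,"y":0,"z":0,"rx":0,"ry":0,"rz":0,"jaw":-1}]';python3 -c "
from h import *
o=get_obs();print(o['tcp_pos'],o['contact_force'],o['moment'])"
```

```text
clock: 8.95
tcp_pos: [0.5253, 0.1806, 0.1144]
orientation: [0.17, 3.136, 0.002]
contact_force: [-9.7, -2.6, 24.6]
grip_width: 0.0224
gripper_force: 84.0
[0.52527905 0.18061272 0.11436583] [-9.71970074 -2.55625262 24.64077669] [-0.73756819  2.79673018  0.08043583]
```

It bottoms out at z 0.1144 with 25 N, so it is home and step 1 is satisfied. I ease the press slightly and turn clockwise, allowing for the roughly 3 mm offset of the grip along the handle.

```bash
python3 -m jog '[{"x":-0.01,"y":0,"z":0.01,"rx":0,"ry":0,"rz":-0.4,"jaw":-1},{"x":-0.003,"y":-0.006,"z":0,"rx":0,"ry":0,"rz":-0.8,"jaw":-1},{"x":-0.003,"y":-0.006,"z":0,"rx":0,"ry":0,"rz":-0.8,"jaw":-1},{"x":-0.003,"y":-0.006,"z":0,"rx":0,"ry":0,"rz":-0.8,"jaw":-1},{"x":0,"y":0,"z":0,"rx":0,"ry":0,"rz":0,"jaw":-1}]';python3 -c "
from h import *
o=get_obs();print(o['tcp_pos'],o['contact_force'],o['moment'],o['joints'])"
```

```text
clock: 9.57
tcp_pos: [0.5241, 0.1795, 0.1144]
orientation: [0.926, 3.002, 0.002]
contact_force: [-6.9, -3.0, 19.9]
grip_width: 0.0228
gripper_force: 83.2
[0.52410536 0.17951751 0.11441408] [-6.86582618 -2.9551904  19.89807013] [-0.61854171  2.35116797 -0.02520786] [-0.74474575  0.44419792  0.38536271  1.97227458 -0.23633304  0.76688344
  0.75047301]
```

```bash
python3 -m jog '[{"x":-0.01,"y":-0.006,"z":0,"rx":0,"ry":0,"rz":-0.8,"jaw":-1},{"x":-0.01,"y":-0.006,"z":0,"rx":0,"ry":0,"rz":-0.8,"jaw":-1},{"x":-0.01,"y":-0.006,"z":0,"rx":0,"ry":0,"rz":-0.8,"jaw":-1},{"x":-0.01,"y":-0.004,"z":0,"rx":0,"ry":0,"rz":-0.8,"jaw":-1},{"x":0,"y":0,"z":0,"rx":0,"ry":0,"rz":0,"jaw":-1}]';python3 -c "
from h import *
o=get_obs();print(o['tcp_pos'],o['contact_force'],o['moment'])"
```

```text
clock: 10.2
tcp_pos: [0.5224, 0.1787, 0.1145]
orientation: [1.717, 2.63, 0.005]
contact_force: [-6.5, -0.6, 17.3]
grip_width: 0.0225
gripper_force: 83.0
[0.52240473 0.17868326 0.11445929] [-6.54783218 -0.6030918  17.32382706] [-0.29022303  1.88343098 -0.04206743]
```

60° turned, still seated. Another 36°.

```bash
python3 -m jog '[{"x":-0.015,"y":-0.003,"z":0,"rx":0,"ry":0,"rz":-0.8,"jaw":-1},{"x":-0.015,"y":-0.002,"z":0,"rx":0,"ry":0,"rz":-0.8,"jaw":-1},{"x":-0.01,"y":-0.002,"z":0,"rx":0,"ry":0,"rz":-0.8,"jaw":-1},{"x":-0.01,"y":0,"z":0,"rx":0,"ry":0,"rz":-0.8,"jaw":-1},{"x":0,"y":0,"z":0,"rx":0,"ry":0,"rz":-0.4,"jaw":-1},{"x":0,"y":0,"z":0,"rx":0,"ry":0,"rz":0,"jaw":-1},{"x":0,"y":0,"z":0,"rx":0,"ry":0,"rz":0,"jaw":-1}]';python3 -c "
from h import *
o=get_obs();print(o['tcp_pos'],o['contact_force'],o['moment'])"
```

```text
clock: 11.08
tcp_pos: [0.5206, 0.1786, 0.1145]
orientation: [2.444, 1.973, 0.008]
contact_force: [-2.0, -0.5, 15.4]
grip_width: 0.0226
gripper_force: 82.6
[0.52059866 0.17862152 0.11447517] [-2.00280445 -0.45380019 15.4210204 ] [ 0.09544107  0.96781733 -0.00174715]
```

Turned 96°, forces low. Release and rise.

```bash
python3 -m jog '[{"x":0,"y":0,"z":0,"rx":0,"ry":0,"rz":0,"jaw":0.6},{"x":0,"y":0,"z":0,"rx":0,"ry":0,"rz":0,"jaw":0.6},{"x":0,"y":0,"z":0,"rx":0,"ry":0,"rz":0,"jaw":0.6},{"x":0,"y":0,"z":0,"rx":0,"ry":0,"rz":0,"jaw":0.6},{"x":0,"y":0,"z":0,"rx":0,"ry":0,"rz":0,"jaw":0.6}]'; python3 -m jog '[{"x":0,"y":0,"z":0.2,"rx":0,"ry":0,"rz":0,"jaw":0.6},{"x":0,"y":0,"z":0.5,"rx":0,"ry":0,"rz":0,"jaw":0.6},{"x":0,"y":0,"z":0.8,"rx":0,"ry":0,"rz":0,"jaw":0.6},{"x":0,"y":0,"z":0.8,"rx":0,"ry":0,"rz":0,"jaw":0.6},{"x":-0.5,"y":0.5,"z":0.5,"rx":0,"ry":0,"rz":0,"jaw":0.6},{"x":-0.7,"y":0.7,"z":0,"rx":0,"ry":0,"rz":0,"jaw":0.6},{"x":-0.5,"y":0.5,"z":0,"rx":0,"ry":0,"rz":0,"jaw":0.6},{"x":0,"y":0,"z":0,"rx":0,"ry":0,"rz":0,"jaw":0.6}]'
python3 - <<'E'
from h import *
T=camera_params('top');S=camera_params('scene')
a=[cv2.cvtColor(grab_frame(n),cv2.COLOR_RGB2BGR) for n in ('scene','top')]
X=[.521,.1816,.125];print(proj(S,X),proj(T,X))
im=np.hstack([cv2.resize(a[0][120:420,250:490],(400,500)),cv2.resize(a[1][150:350,100:260],(400,500))]);cv2.imwrite('pics/fin.png',im)
E
```

```text
clock: 11.7
tcp_pos: [0.5181, 0.1776, 0.1118]
orientation: [2.444, 1.973, -0.0]
contact_force: [-0.1, -0.7, -0.3]
grip_width: 0.0685
gripper_force: 0.0
clock: 12.7
tcp_pos: [0.4137, 0.2825, 0.2804]
orientation: [-2.437, -1.98, -0.001]
contact_force: [-0.1, -0.2, 0.8]
grip_width: 0.0681
gripper_force: 0.0
(np.float64(395.5525465497901), np.float64(313.6115138297684)) (np.float64(175.05884614917355), np.float64(240.83702170676813))
```

View pics/fin.png

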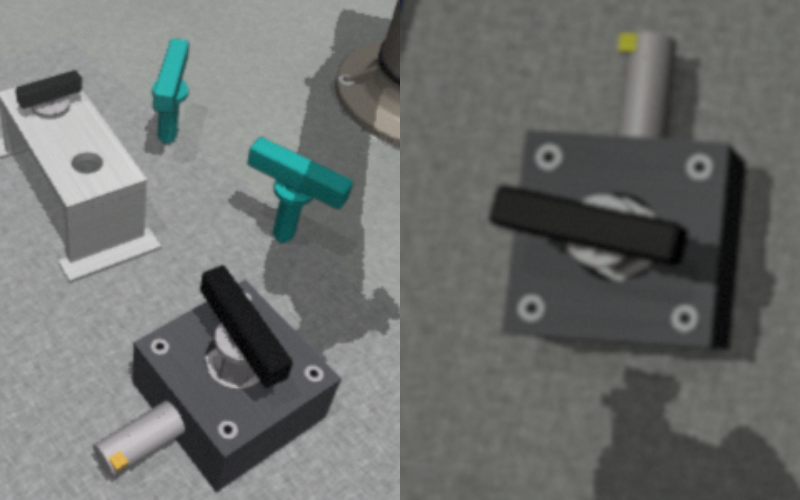

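The key stands upright and centred in the socket (scene about (397,315), against a predicted (396,314)), its handle turned roughly 90°. The small key is still in the rack and the gripper is clear.

```bash
python3 -c "
from bench import r
print(r.hand_in())"
```

```text
the job is handed in; nothing more can be done
None
```

I seated the large key fully in the clamp screw, turned it about 96° clockwise and left it standing upright. The small key is still in the rack, and I handed the job in; no verdict came back.

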